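# Close up the biscuit tray sealer and start it

## Robot

A 6-joint arm with a two-finger parallel gripper is mounted at the origin on the work surface. World frame = base frame: x ahead of the robot, y to its left, z up, the work surface at z = 0. Lengths are in m, angles in rad, forces in N, time in s.
With the tool pointing down it reaches from about 0.275 to 0.85 m from the base axis. Payload 5.2 kg.
Tool frame: the origin (TCP) lies on the centre line of the jaws, within the pads' length; the fingertips stand 11 mm ahead of it and the grasp point (between the pads) lies 8 mm behind it; z points along the fingers, y is the direction in which the jaws open and shut (so a half turn about z gives the same grasp; the last joint's range is limited). The gripper opens to 85 mm and grips with 20 to 120 N. Pads are 22 mm wide; open, the fingers measure 114 mm over their backs; the gripper's body (76 mm by 85 mm) begins 54 mm behind the grasp point. The pads swing forward as they close: fully open they stand 13 mm farther back than shut.
Start: joints at [-1.464, 0.259, 1.535, -0, 1.348, -0.203], TCP at [0.168, -0.524, 0.242] pointing down, gripper open.
Joint ranges: [-3.14, 3.14], [-0.91, 2.08], [0.19, 2.58], [-1.22, 4.36], [0.22, 2.71], [-3.12, 3.12]. Speed limits (rad/s): [2.57, 2.57, 3.14, 3.14, 3.14, 3.14].

## Interface

Orientations are given as a unit quaternion [x, y, z, w].
In Python, from workcell import manip gives the robot as it stands.
- The arm moves only by the shell command python3 -m inch 'ROWS' [OPENING] [FORCE]. ROWS is JSON, a list that holds one entry, the list of rows, each a list of 6 numbers: the shift along the tool's x, y, z in m, then the turn, a rotation vector about the tool's x, y, z in degrees. In form: [[[dx, dy, dz, wx, wy, wz], ...]]. A call has 1 to 20 rows; each row shifts and turns the commanded pose from where the row before left it, along the tool's axes as they then stand; what a row does not reach is not made up. A row lasts 1/12 s, in which the tool goes at most 41.7 mm and 7.16 degrees, less where a joint would pass 70% of its speed; a pose out of reach is approached as far as the arm can. A call is refused whole if a number of a shift passes 0.0417 or a number of a turn 7.16, either way. A call with a gripper value outside its range is refused whole. OPENING is the finger opening in m, from 0 to 0.0854, set as the call begins (- or left out, the last holds). The fingers move at their own pace and stop on an object; FORCE is the grip in N (left out, the last holds). Time passes only in rows, so rows that do not move let the fingers close. It gives the time, the measured TCP pose, the force and the opening at its end, in the units of the state.
- manip.get_state(): the state, without advancing time (a new reading comes with each control period).
- manip.capture(name): name is "scene" or "top"; returns the picture (480x640x3 uint8, red, green, blue); there is no depth.
- manip.get_calibration(name): a dict with "vertical_fov" (degrees; the focal length in pixels is half the picture's height over the tangent of half this angle, whatever the lens; pixels are square), "cx", "cy" (the principal point, pixels), "distortion" ([k1, k2, p1, p2, k3] as OpenCV has them; the pictures are not rectified), "xyz" and "rotation" of the camera in the world. Camera axes: x right, y up, looking along -z (the intrinsics and any distortion apply to the point x, -y, -z); pixel columns grow to the right and rows downward; lengths in m; the calibration is good to about 2 mm. A picture is of the moment at which its call begins. get_calibration takes no time and is no camera call.
- manip.job_done(): hands the job in, once; it reports no verdict.
Trained networks look in the newest picture that a camera, given by its name, has taken for a name from the list of things; names that differ only in an ending like _2 or _b are one class to them, and where a whole thing is asked for, a point or a joint stands for the part that bears it (a point fixed in the world has none). Each returns a list of dicts, best first, with "conf" (0 to 1); they miss things now and then, are a little off and sometimes report something else, mostly with a low value. They report only what shows in the picture. A call takes as long as a camera call.
- manip.recognise(camera, label): "at" ([column, row] in pixels, amid what is visible of it).
- manip.silhouettes(camera, label): "region" (480x640 bool, what is visible of it) and "at" ([column, row] in pixels, amid what is visible of it).
The state is a dict: "t": time; "joint_pos": joint angles; "qvel": joint speeds; "joint_efforts": joint torques, N m; "eef_pos": TCP position; "tool_rot": TCP orientation; "contact_force": force on the tool from outside, world axes, zero at the start; "torque": the same for the moment, N m; "gripper_width": opening from 0.0 (shut) to 1.0 (fully open).
Only numpy, scipy, OpenCV 4.12 (cv2) and the standard library are available. Lean on these libraries where they do the work, as an engineer would, in place of code of your own. Each camera call takes 0.05 s, during which the arm holds its last target.

## Task

With the fingertips only, push the tray of biscuits straight in until it is fully home against the back of the sealing machine, then push the guard door fully shut across the mouth, and then press the start button all the way down and let it come up. Do not pick up or tip the tray or touch the biscuits in it, do not press start before the guard is shut, and leave everything else on the table where it is.

Things in the scene. Friction and masses are not known exactly. Their poses are not given: they have to be found in the camera images.
- machine: White table-top tray sealer, fixed. Origin: middle of its mouth, at table height; x points into it, y left, z up. Steel bed, top z = 12 mm, from x = -150 mm back; guide rails on it, inner faces y = +-57.5 mm, tops z = 30. From x = 0 back, side walls (|y| 68 to 100, tops z = 95) round an open-topped chamber; sealing bar across at x = 95 to 135, z = 80 to 94; back stop at x = 168 mm.
- tray: Loose cream tray of biscuits, 150 long (x), 110 wide, 55 mm high, walls 4 mm, 0.3 to 0.65 kg, on the bed between the rails (2.5 mm play a side), partly out of the mouth; slides along the machine's x. Origin: centre of underside; front wall's outer face is 75 mm towards -x. Home, against the back stop, the origin is at x = 93 mm in the machine's frame, the front wall 18 mm inside the mouth.
- biscuits: The two rows of biscuits standing in the tray, part of it; their tops are about 5 mm below to level with the tray's edge. Same origin and axes as the tray.
- guard (a joint): Angle of the guard door, rad: 0 shut across the mouth, up to 1.7 open (1.57 points straight out, along the machine's -x). It turns about an upright axis at the mouth's left (+y) side and stays where it is left; under 2 N at its middle moves it. It cannot shut on a tray that stands out of the mouth.
- guard_hinge (a point): On the guard's upright hinge axis, x = 0, y = +90 mm in the machine's frame, at the guard's mid-height (z = 65 mm). The guard is a clear panel in an aluminium frame, 180 mm from axis to free edge, 8 mm thick (centred on the axis), from z = 34 to 95 mm.
- guard_edge (a point): Middle of the guard's free upright edge, at z = 65 mm, 180 mm from the hinge axis.
- start_top (a point): Centre of the top of the start button: a round black push button 34 mm across, the only button on a low grey box (100 x 80 x 45 mm high) that stands on the table beside the machine, left or right.
- start (a joint): Travel of the start button, m: 0 up, 0.006 fully down (takes 5 N); springs back up.
- tin: Bystander, not to be disturbed: round steel tin, 86 mm across, 60 mm high. Origin: centre of its underside.
- carton: Bystander, not to be disturbed: small cardboard carton 70 x 50 x 60 mm high. Origin: centre of its underside.
- tape: Bystander, not to be disturbed: clear ring of tape, 84 mm across, 24 mm high, lying on the table to the right of the machine. Origin: centre of its underside.
- cup: Bystander, not to be disturbed: steel cup, 70 mm across, 60 mm high. Origin: centre of its underside.
- jar: Bystander, not to be disturbed: glass jar, 64 mm across, 90 mm high. Origin: centre of its underside.
- biscuit: Bystander, not to be disturbed: single loose biscuit 50 x 45 x 10 mm on the table to the left of the machine. Origin: centre of its underside.
- spatula: Bystander, not to be disturbed: spatula 280 mm long lying flat on the table along its x, origin near its middle.

How it is judged:
On the way, in this order (a step that is already met when the one before it is completed fails the run):
1. the tray is fully home while the guard still stands open (x of tray in the frame of machine above 0.086 m and value of joint guard above 0.5 rad), for 0.2 s.
2. the guard is shut with the tray home (x of tray in the frame of machine above 0.086 m and value of joint guard below 0.05 rad), for 0.2 s.
3. the start button is pressed down with the guard shut (all of step 2 and value of joint start above 0.0042 m), for 0.02 s.
At the end, for the whole second after the job is handed in: The tray stands on the bed within 7 mm of the back stop and at rest, the guard is within 0.05 rad of shut, and the start button has come back up (within 2 mm) (all of step 2 and value of joint start below 0.002 m and linear speed of tray below 0.01 m/s and height (world z) of tray below 0.02 m); the robot touches nothing.
It fails at once if the tray is lifted off the bed or tipped (height (world z) of tray above 0.03 m or angle between tray's own z axis and vertical above 0.2 rad).
It fails at once if the biscuits in the tray are touched (contact force between the fingers and biscuits above 0.5 N).
It fails at once if the start button is pressed while the guard is not yet shut (value of joint start above 0.003 m and value of joint guard above 0.1 rad).
It fails at once if a bystander is pushed or lifted more than 25 mm (distance of any of tin, carton, tape, spatula, cup, jar, biscuit from where it was at the start of the episode above 0.025 m).
It also fails if it takes over 58 s, if anything falls off the work surface, if the arm or the gripper's body presses on something with over 40 N, if the wrist force passes 120 N, or if a joint passes its speed limit or range.

## Working session

There is one attempt and no reset: what is moved stays moved. The work goes in short steps, Python scripts to look and compute and a shell command to move; the robot and the scene stay as the last step left them, time stands still between calls to the robot, and variables do not carry over. Pictures are saved under pics/ and viewed, and the job is handed in when it is done.

```bash
mkdir -p pics; ls; python3 - <<'E'
from workcell import manip
import cv2
print(manip.get_state())
for n in("scene","top"):
    im=manip.capture(n); cv2.imwrite(f"pics/{n}0.png",im[:,:,::-1]); print(n,manip.get_calibration(n))
E
```

```text
pics
{'t': 0.0, 'joint_pos': array([-1.46380039e+00,  2.59341756e-01,  1.53603574e+00,  1.38699926e-06,
        1.34796696e+00, -2.02774443e-01]), 'qvel': array([ 1.63309172e-04,  6.15470644e-04,  5.48875763e-05, -6.03236052e-04,
       -1.22448923e-03, -1.42462539e-03]), 'joint_efforts': array([-1.55732367e-03, -4.46043777e+01, -2.90566939e+01, -2.10100848e-04,
        1.18952722e-02, -7.82388980e-06]), 'eef_pos': array([ 0.1676466 , -0.52333022,  0.24149432]), 'tool_rot': array([ 9.88028893e-01,  1.54266455e-01,  4.26056199e-05, -8.74863678e-04]), 'contact_force': array([-0.72150323,  0.7030353 ,  0.72194799]), 'torque': array([-0.00627338, -0.00298646, -0.05463635]), 'gripper_width': 1.001658054552668}
scene {'vertical_fov': 45.43222631115015, 'cx': 324.89885720886497, 'cy': 232.3975075905216, 'distortion': array([0.04772199, 0.        , 0.        , 0.        , 0.        ]), 'xyz': array([1.21113847, 0.10632005, 1.00203754]), 'rotation': array([0.19318157, 0.23942155, 0.73005273, 0.61023046])}
top {'vertical_fov': 50.31116276878686, 'cx': 316.696160952009, 'cy': 240.70443510814837, 'distortion': array([-0.14492062,  0.        ,  0.        ,  0.        ,  0.        ]), 'xyz': array([ 0.44302628, -0.01189445,  1.04841392]), 'rotation': array([ 0.03426668, -0.04212049, -0.70388669,  0.70823385])}
```

View pics/scene0.png

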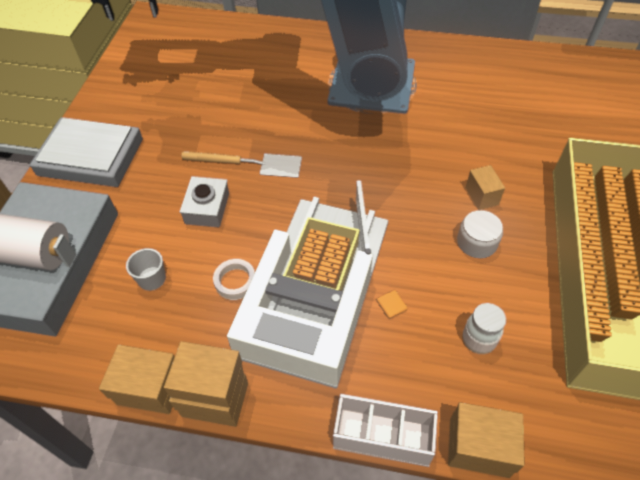

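View pics/top0.png

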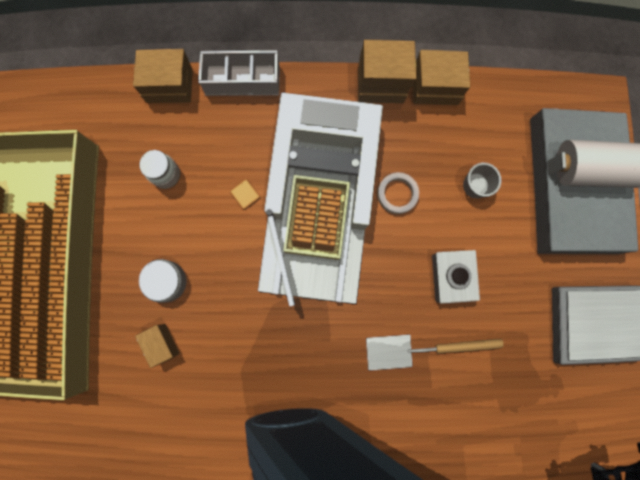

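The scene shows the machine mid-table with its mouth towards the robot and the guard open along the left side. The start box is on the right, at top image (459,276). I'll zoom in next to locate the machine.

```bash
cat > h.py <<'E'
import numpy as np,cv2
from scipy.spatial.transform import Rotation as R
from workcell import manip
def cam(n):
    c=manip.get_calibration(n); f=240/np.tan(np.radians(c["vertical_fov"])/2)
    K=np.array([[f,0,c["cx"]],[0,f,c["cy"]],[0,0,1]]); Rm=R.from_quat(c["rotation"]).as_matrix()@np.diag([1,-1,-1.])
    return K,np.array(c["distortion"]),Rm,np.array(c["xyz"])
def w2p(n,P):
    K,d,Rm,t=cam(n); P=np.atleast_2d(np.asarray(P,float)); q,_=cv2.projectPoints(P,cv2.Rodrigues(Rm.T)[0],-Rm.T@t,K,d); return q[:,0]
def p2w(n,uv,z):
    K,d,Rm,t=cam(n); u=cv2.undistortPoints(np.array(uv,float).reshape(-1,1,2),K,d)[:,0]
    r=np.c_[u,np.ones(len(u))]@Rm.T; return t+r*((np.asarray(z)-t[2])/r[:,2])[:,None]
E
python3 - <<'E'
from h import *
for n,(a,b,c,d) in dict(top=(240,80,400,320),scene=(220,170,400,390)).items():
    im=cv2.imread(f"pics/{n}0.png")[b:d,a:c]
    s=2.5 if n=="top" else 2.7
    cv2.imwrite(f"pics/{n}0z.png",cv2.resize(im,None,fx=s,fy=s,interpolation=cv2.INTER_CUBIC))
print(w2p("top",[[.5,0,0],[.6,0,0],[.5,.1,0]]))
for l in("machine","tray","start_top","guard_edge","guard_hinge"):
    for n in("top","scene"): print(l,n,[(r["at"],r["conf"]) for r in manip.recognise(n,l)][:2])
E
```

```text
[[305.21875339 268.15547528]
 [305.6008056  219.92177537]
 [256.54846573 267.80241302]]
machine top [([324.1, 178.9], 0.78)]
machine scene [([301.6, 305.1], 0.87)]
tray top [([315.2, 217.2], 0.6), ([157.5, 343.6], 0.23)]
tray scene [([322.1, 251.9], 0.75)]
start_top top [([456.4, 278.6], 0.74)]
start_top scene [([201.1, 189.3], 0.49)]
guard_edge top [([279.5, 263.1], 0.55), ([479.0, 181.3], 0.46)]
guard_edge scene [([359.0, 215.6], 0.76)]
guard_hinge top [([280.8, 263.1], 0.67)]
guard_hinge scene [([362.5, 213.4], 0.57)]
```

View pics/top0z.png

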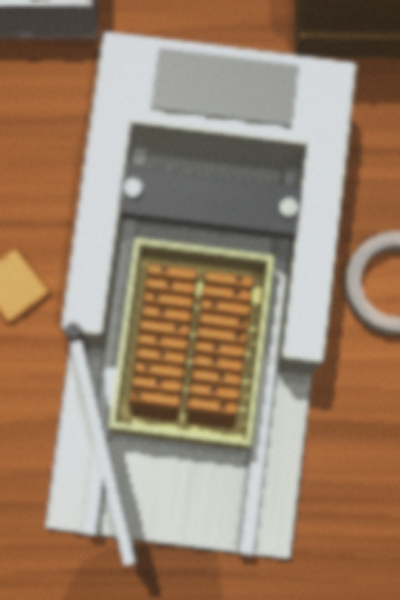

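View pics/scene0z.png

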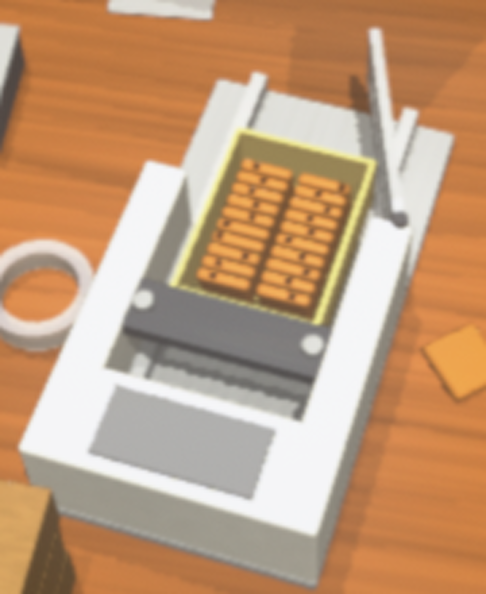

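```bash
cat > fit.py <<'E'
from h import *
from scipy.optimize import least_squares
T=lambda x,y:((x+.5)/2.5-.5+240,(y+.5)/2.5-.5+80)
S=lambda x,y:((x+.5)/2.7-.5+220,(y+.5)/2.7-.5+170)
def W(m,P):
    c,s=np.cos(m[2]),np.sin(m[2]); P=np.atleast_2d(P).astype(float)
    return np.c_[m[0]+c*P[:,0]-s*P[:,1],m[1]+s*P[:,0]+c*P[:,1],P[:,2]]
def pts(p):
    s,g=p[3],p[4]
    f=s-.075; ge=(-.18*np.sin(g),.09-.18*np.cos(g),.095)
    top=[((0,.1,.095),T(62,328)),((0,.068,.095),T(100,333)),((0,-.068,.095),T(282,360)),((0,-.1,.095),T(320,364)),
     ((f,.055,.067),T(110,428)),((f,-.055,.067),T(250,443)),((f+.15,.055,.067),T(135,240)),((f+.15,-.055,.067),T(273,255)),
     (ge,T(128,562)),((0,.09,.095),T(72,328))]
    sc=[((0,-.1,.095),S(148,162)),((0,-.068,.095),S(187,168)),((0,.068,.095),S(365,210)),((0,.1,.095),S(410,225)),
     ((f,-.055,.067),S(240,130)),((f,.055,.067),S(375,160)),(ge,S(376,30)),((0,.09,.095),S(399,218))]
    return top,sc
def res(p):
    o=[]
    for n,l in zip(("top","scene"),pts(p)):
        q=w2p(n,W(p,[a for a,_ in l])); o.append(q-np.array([b for _,b in l]))
    return o
if __name__=="__main__":
    r=least_squares(lambda p:np.concatenate(res(p)).ravel(),[.55,0,-.1,.0,1.3],loss="soft_l1")
    print(r.x.round(4)); [print(a.round(1)) for a in res(r.x)]
    print("start top",p2w("top",[[459.5,274.5]],.055),p2w("scene",[[203,191]],.055))
E
python3 fit.py
```

```text
[ 0.5894 -0.0214 -0.1231  0.0085  1.2056]
[[-0.6  0.4]
 [ 1.   0.6]
 [-0.4 -1. ]
 [ 1.2 -0.4]
 [-0.2 -0.4]
 [ 0.4  1. ]
 [ 0.2 -0.7]
 [ 0.6  0.5]
 [ 0.1  0.8]
 [ 0.6  1.1]]
[[-0.3 -1. ]
 [ 0.6  0.7]
 [ 1.9  2.1]
 [ 1.5  0.6]
 [-1.4 -0.9]
 [ 0.3  0.7]
 [-0.1 -0.1]
 [ 0.4  1.9]]
start top [[ 0.48573693 -0.3045979   0.055     ]] [[ 0.47777156 -0.30462802  0.055     ]]
```

```bash
python3 - <<'E'
from h import *
for n,(a,b,c,d) in dict(top=(420,235,500,315),scene=(165,160,245,240)).items():
    im=cv2.imread(f"pics/{n}0.png")[b:d,a:c]
    cv2.imwrite(f"pics/{n}0b.png",cv2.resize(im,None,fx=6,fy=6,interpolation=cv2.INTER_CUBIC))
E
python3 -c "
import cv2,numpy as np
cv2.imwrite('pics/b0.png',np.hstack([cv2.resize(cv2.imread(f'pics/{n}0b.png'),(390,390)) for n in('top','scene')]))"
```

```text
(no output)
```

View pics/b0.png

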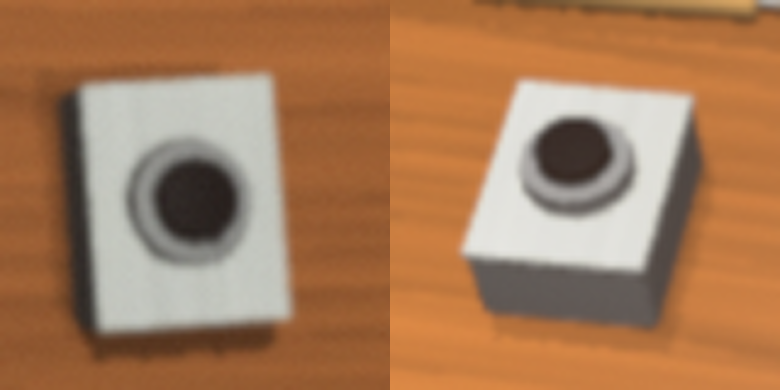

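```bash
python3 - <<'E'
from h import *
# triangulate button
a=[460.2,276.0];b=[202.7,190.8]
for z in(.045,.05,.055,.06,.065): print(z,p2w("top",[a],z)[0].round(4),p2w("scene",[b],z)[0].round(4))
E
python3 -m inch '[[[0,0,0,0,0,6.2],[0,0,0,0,0,6.2],[0,0,0,0,0,6.2],[0,0,0,0,0,6.2],[0,0,0,0,0,0]]]' 0
```

```text
0.045 [ 0.4832 -0.3089  0.045 ] [ 0.4696 -0.3098  0.045 ]
0.05 [ 0.483  -0.3074  0.05  ] [ 0.4735 -0.3076  0.05  ]
0.055 [ 0.4828 -0.306   0.055 ] [ 0.4773 -0.3054  0.055 ]
0.06 [ 0.4826 -0.3045  0.06  ] [ 0.4812 -0.3033  0.06  ]
0.065 [ 0.4824 -0.303   0.065 ] [ 0.4851 -0.3011  0.065 ]
t: 1.02
eef_pos: [0.1677, -0.5238, 0.2423]
tool_rot: [0.998, -0.063, -0.0, 0.0]
contact_force: [0.3, -0.6, 0.2]
gripper_width: 0.302
```

```bash
cat > m.py <<'E'
from h import *
M=[0.5894,-0.0214,-0.1231]
def w2m(p):
    c,s=np.cos(M[2]),np.sin(M[2]); d=np.array(p[:2])-M[:2]; return np.array([c*d[0]+s*d[1],-s*d[0]+c*d[1],p[2]])
def show():
    s=manip.get_state(); m=w2m(s["eef_pos"]); r=R.from_quat(s["tool_rot"]).as_matrix()
    c,q=np.cos(M[2]),np.sin(M[2]); f=s["contact_force"]; 
    print("t",round(s["t"],2),"mach",m.round(4),"toolx yaw",np.arctan2(r[1,0],r[0,0]).round(4),"toolz",r[:,2].round(3),"Fm",np.round([c*f[0]+q*f[1],-q*f[0]+c*f[1],f[2]],1),"gw",round(s["gripper_width"],2))
if __name__=="__main__": show(); print("btn",w2m([.482,-.304,.06]))
E
python3 m.py
```

```text
t 1.02 mach [-0.3568 -0.5504  0.2423] toolx yaw -0.1268 toolz [-0. -0. -1.] Fm [ 0.4 -0.5  0.2] gw 0.3
btn [-0.07188701 -0.29364907  0.06      ]
```

```bash
python3 -m inch '[[[0.0126,-0.0273,0,0,0,0],[0.0126,-0.0273,0,0,0,0],[0.0126,-0.0273,0,0,0,0],[0.0126,-0.0273,0,0,0,0],[0.0126,-0.0273,0,0,0,0],[0.0126,-0.0273,0,0,0,0],[0.0126,-0.0273,0,0,0,0],[0.0126,-0.0273,0,0,0,0],[0.0126,-0.0273,0,0,0,0],[0.0126,-0.0273,0,0,0,0],[0.0126,-0.0273,0,0,0,0],[0.0126,-0.0273,0,0,0,0],[0.0126,-0.0273,0,0,0,0],[0.0126,-0.0273,0,0,0,0],[0.0126,-0.0273,0,0,0,0],[0.0126,-0.0273,0,0,0,0],[0.0126,-0.0273,0,0,0,0],[0.0126,-0.0273,0,0,0,0],[0.0126,-0.0273,0,0,0,0],[0,0,0,0,0,0]]]'; python3 m.py; python3 - <<'E'
from h import *
ims=[manip.capture(n)[:,:,::-1] for n in("top","scene")]
cv2.imwrite("pics/1.png",np.hstack([cv2.resize(ims[0][80:320,240:400],(400,600)),cv2.resize(ims[1][130:400,220:400],(400,600))]))
E
```

```text
t: 2.68
eef_pos: [0.4709, -0.0345, 0.2425]
tool_rot: [0.998, -0.058, 0.001, -0.001]
contact_force: [0.5, 0.6, -0.5]
gripper_width: -0.002
t 2.68 mach [-0.116  -0.0276  0.2425] toolx yaw -0.1157 toolz [ 0.002  0.002 -1.   ] Fm [ 0.5  0.6 -0.5] gw -0.0
btn [-0.07188701 -0.29364907  0.06      ]
```

View pics/1.png

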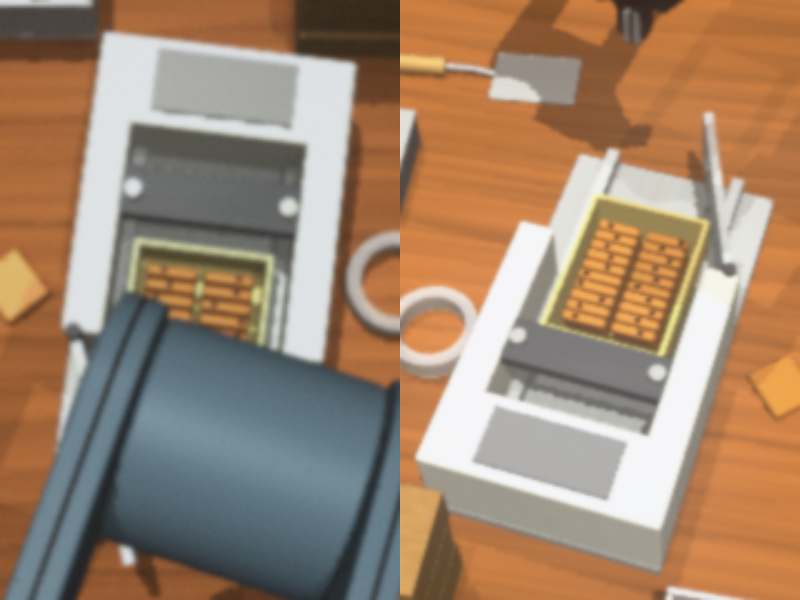

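The gripper is above the bed just in front of the tray, and nothing has been disturbed. Next I'll line up in y and go part of the way down.

```bash
python3 -m inch '[[[0.001,-0.008,0,0,0,0.2],[0.001,-0.008,0,0,0,0.2],[0,-0.004,0.02,0,0,0],[0,0,0.02,0,0,0],[0,0,0.02,0,0,0],[0,0,0.02,0,0,0],[0,0,0.02,0,0,0],[0,0,0,0,0,0],[0,0,0,0,0,0]]]'; python3 m.py; python3 - <<'E'
from h import *
im=manip.capture("scene")[:,:,::-1]
cv2.imwrite("pics/2.png",cv2.resize(im[100:320,220:440],(600,600),interpolation=cv2.INTER_CUBIC))
E
```

```text
t: 3.53
eef_pos: [0.4726, -0.019, 0.1419]
tool_rot: [0.998, -0.065, -0.001, -0.0]
contact_force: [-0.2, -0.6, 0.1]
gripper_width: 0.001
t 3.53 mach [-0.1162 -0.0119  0.1419] toolx yaw -0.1309 toolz [-0.002  0.001 -1.   ] Fm [-0.1 -0.6  0.1] gw 0.0
btn [-0.07188701 -0.29364907  0.06      ]
```

View pics/2.png

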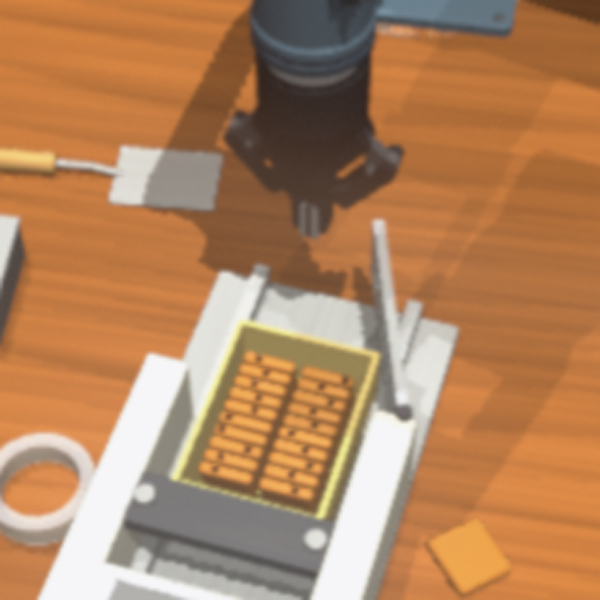

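```bash
python3 - <<'E'
from h import *
s=manip.get_state(); r=R.from_quat(s["tool_rot"]).as_matrix(); p=s["eef_pos"]
im=manip.capture("scene")[:,:,::-1]
S=5;x0,y0=290,120
z=cv2.resize(im[y0:y0+110,x0:x0+110],None,fx=S,fy=S,interpolation=cv2.INTER_CUBIC)
for h in(11,0,-20,-40,-60,-80):
  q=w2p("scene",[p+r@np.array([.0,y,h/1000]) for y in np.arange(-.07,.071,.01)])
  for (u,v),y in zip(q,range(-7,8)):
    c=(int((u-x0+.5)*S),int((v-y0+.5)*S)); cv2.circle(z,c,2,(0,255,0) if y%5 else (0,0,255),-1)
  cv2.putText(z,str(h),(c[0]+5,c[1]),0,.4,(255,255,255),1)
cv2.imwrite("pics/3.png",z)
E
```

```text
(no output)
```

View pics/3.png

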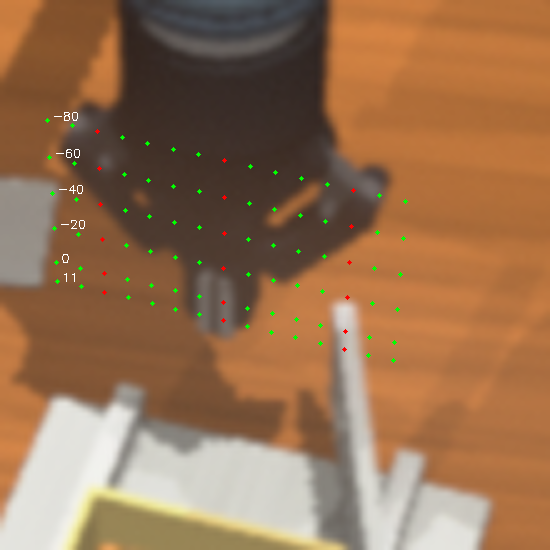

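The overlay shows the linkages flare to about ±62 mm, but high enough to clear the guard and walls with the TCP at z=58 mm. I'll go down in front of the tray.

```bash
python3 -m inch '[[[0,-0.007,0.01,0,0,-0.4],[0,0,0.014,0,0,0],[0,0,0.015,0,0,0],[0,0,0.015,0,0,0],[0,0,0.015,0,0,0],[0,0,0.015,0,0,0],[0,0,0,0,0,0],[0,0,0,0,0,0]]]'; python3 m.py; python3 - <<'E'
from h import *
im=manip.capture("scene")[:,:,::-1]
cv2.imwrite("pics/4.png",cv2.resize(im[130:330,240:440],(600,600),interpolation=cv2.INTER_CUBIC))
E
```

```text
t: 4.3
eef_pos: [0.4742, -0.0115, 0.0582]
tool_rot: [0.998, -0.061, -0.0, -0.0]
contact_force: [0.5, -1.4, 0.3]
gripper_width: -0.0
t 4.3 mach [-0.1155 -0.0043  0.0582] toolx yaw -0.1227 toolz [-0.001  0.    -1.   ] Fm [ 0.7 -1.3  0.3] gw -0.0
btn [-0.07188701 -0.29364907  0.06      ]
```

View pics/4.png

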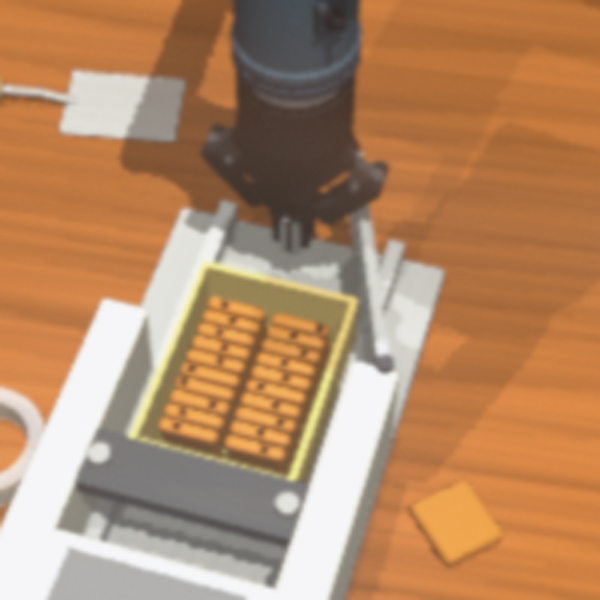

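The fingertips are on the tray's centre line in front of it, with the linkage passing above the guard. Pushing now.

```bash
python3 -m inch '[[[0.006,0,0,0,0,0],[0.006,0,0,0,0,0],[0.006,0,0,0,0,0],[0.006,0,0,0,0,0],[0.006,0,0,0,0,0],[0.006,0,0,0,0,0],[0.005,0,0,0,0,0],[0.005,0,0,0,0,0],[0.005,0,0,0,0,0],[0.005,0,0,0,0,0]]]'; python3 m.py;  python3 -m inch '[[[0.005,0,0,0,0,0],[0.005,0,0,0,0,0],[0.005,0,0,0,0,0],[0.005,0,0,0,0,0],[0.005,0,0,0,0,0],[0.005,0,0,0,0,0],[0.005,0,0,0,0,0],[0.005,0,0,0,0,0],[0.005,0,0,0,0,0],[0.003,0,0,0,0,0]]]'; python3 m.py; python3 - <<'E'
from h import *
im=manip.capture("scene")[:,:,::-1]
cv2.imwrite("pics/5.png",cv2.resize(im[130:330,240:440],(600,600),interpolation=cv2.INTER_CUBIC))
E
```

```text
t: 5.18
eef_pos: [0.5289, -0.0185, 0.0579]
tool_rot: [0.998, -0.061, -0.002, -0.0]
contact_force: [-5.2, 1.4, 3.6]
gripper_width: -0.001
t 5.18 mach [-0.0604 -0.0045  0.0579] toolx yaw -0.1229 toolz [-0.003  0.001 -1.   ] Fm [-5.3  0.7  3.6] gw -0.0
btn [-0.07188701 -0.29364907  0.06      ]
t: 6.02
eef_pos: [0.5784, -0.0248, 0.0583]
tool_rot: [0.998, -0.061, 0.0, 0.0]
contact_force: [-2.3, -0.0, -2.6]
gripper_width: 0.0
t 6.02 mach [-0.0105 -0.0047  0.0583] toolx yaw -0.1231 toolz [ 0. -0. -1.] Fm [-2.3 -0.3 -2.6] gw 0.0
btn [-0.07188701 -0.29364907  0.06      ]
```

View pics/5.png

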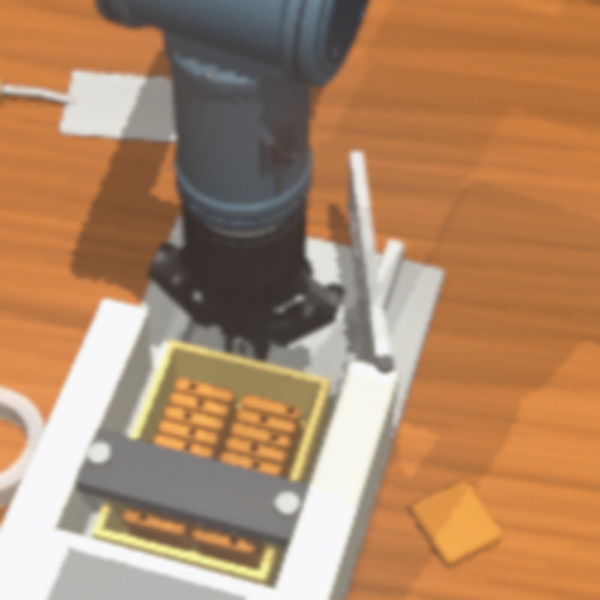

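The tray is moving in straight and its back edge is close to the stop. I'll push the rest more slowly.

```bash
python3 -m inch '[[[0.0025,0,0,0,0,0],[0.0025,0,0,0,0,0],[0.0025,0,0,0,0,0],[0.0025,0,0,0,0,0],[0.002,0,0,0,0,0],[0.002,0,0,0,0,0]]]'; python3 m.py;  python3 -m inch '[[[0.002,0,0,0,0,0],[0.002,0,0,0,0,0],[0.001,0,0,0,0,0]]]'; python3 m.py
```

```text
t: 6.57
eef_pos: [0.5915, -0.0264, 0.0585]
tool_rot: [0.998, -0.061, -0.0, -0.0]
contact_force: [-4.3, 1.4, 2.6]
gripper_width: 0.0
t 6.57 mach [ 0.0027 -0.0047  0.0585] toolx yaw -0.123 toolz [-0.  0. -1.] Fm [-4.4  0.9  2.6] gw 0.0
btn [-0.07188701 -0.29364907  0.06      ]
t: 6.82
eef_pos: [0.594, -0.0265, 0.0582]
tool_rot: [0.998, -0.061, -0.003, -0.0]
contact_force: [-13.6, 1.8, 11.4]
gripper_width: -0.004
t 6.82 mach [ 0.0052 -0.0045  0.0582] toolx yaw -0.1227 toolz [-0.006  0.001 -1.   ] Fm [-13.7   0.1  11.4] gw -0.0
btn [-0.07188701 -0.29364907  0.06      ]
```

```bash
python3 -m inch '[[[0.001,0,0,0,0,0],[0.001,0,0,0,0,0],[0,0,0,0,0,0],[0,0,0,0,0,0]]]'; python3 m.py; python3 -m inch '[[[-0.004,0,0,0,0,0],[-0.01,0,0,0,0,0],[-0.015,0,0,0,0,0],[-0.015,0,0,0,0,0],[-0.015,0,0,0,0,0],[-0.015,0,0,0,0,0],[-0.01,0,-0.005,0,0,0],[0,0,-0.015,0,0,0],[0,0,-0.02,0,0,0],[0,0,-0.02,0,0,0],[0,0,-0.02,0,0,0],[0,0,-0.02,0,0,0],[0,0,0,0,0,0]]]'; python3 m.py; python3 - <<'E'
from h import *
ims=[manip.capture(n)[:,:,::-1] for n in("top","scene")]
cv2.imwrite("pics/6.png",np.hstack([cv2.resize(ims[0][80:320,240:400],(400,600)),cv2.resize(ims[1][130:400,220:400],(400,600))]))
E
```

```text
t: 7.15
eef_pos: [0.594, -0.0265, 0.0582]
tool_rot: [0.998, -0.061, -0.005, -0.0]
contact_force: [-17.2, 1.6, 13.3]
gripper_width: 0.002
t 7.15 mach [ 0.0052 -0.0045  0.0582] toolx yaw -0.1224 toolz [-0.009  0.001 -1.   ] Fm [-17.3  -0.5  13.3] gw 0.0
btn [-0.07188701 -0.29364907  0.06      ]
t: 8.23
eef_pos: [0.5188, -0.0178, 0.1632]
tool_rot: [0.998, -0.061, 0.005, 0.001]
contact_force: [1.2, -0.1, 0.5]
gripper_width: -0.001
t 8.23 mach [-0.0705 -0.0051  0.1632] toolx yaw -0.1231 toolz [ 0.01  -0.002 -1.   ] Fm [1.2 0.1 0.5] gw -0.0
btn [-0.07188701 -0.29364907  0.06      ]
```

View pics/6.png

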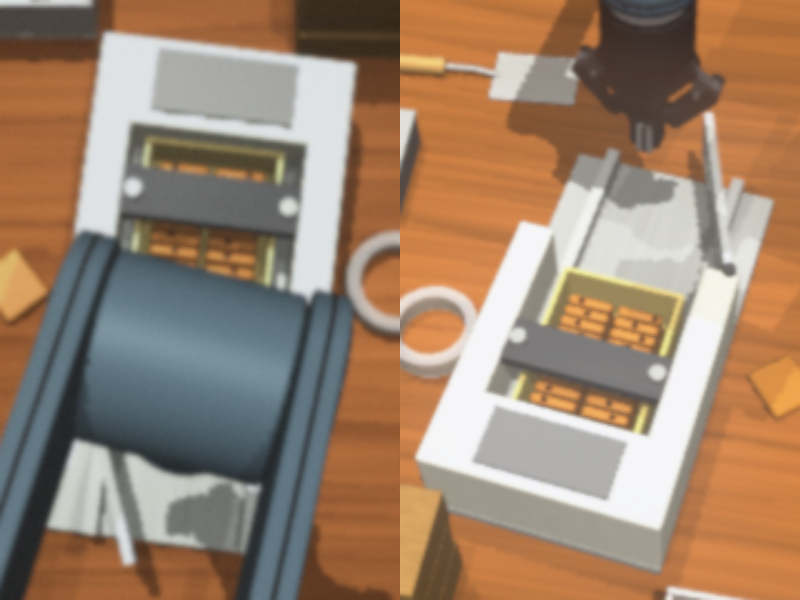

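```bash
python3 - <<'E'
from fit import *
M=[0.5894,-0.0214,-0.1231]
for f in (.008,.018): print(f,w2p("scene",W(M,[(f,-.055,.067),(f,.055,.067)])).round(1))
g=1.2056
u=np.array([-np.sin(g),-np.cos(g)]); n=np.array([-np.cos(g),np.sin(g)]) # n: outer side (away from closing)
h=np.array([0,.09])
for g in (1.2056,.9,.6,.3,.15,0):
    u=np.array([-np.sin(g),-np.cos(g)]); n=np.array([-np.cos(g),np.sin(g)])
    print(g,(h+.125*u+.019*n).round(4),(h+.125*u+.05*n).round(4))
E
```

```text
0.008 [[295.2 245.6]
 [348.7 259.2]]
0.018 [[293.6 249.6]
 [347.2 263.4]]
1.2056 [-0.1235  0.0631] [-0.1346  0.0921]
0.9 [-0.1097  0.0272] [-0.129   0.0515]
0.6 [-0.0863 -0.0024] [-0.1118  0.0151]
0.3 [-0.0551 -0.0238] [-0.0847 -0.0146]
0.15 [-0.0375 -0.0308] [-0.0681 -0.0261]
0 [-0.019 -0.035] [-0.05  -0.035]
```

Predicted front-edge pixels for a home tray are (293.6,249.6) and (347.2,263.4). I measure about (294,251) and (347,263.6), so the tray is home and the guard is still open. Next I'll go over the guard to its outer side.

```bash
python3 -m inch '[[[-0.014,-0.022,0,0,0,0],[-0.014,-0.022,0,0,0,0],[-0.014,-0.022,0,0,0,0],[-0.014,-0.022,0,0,0,0],[-0.014,-0.022,0,0,0,0],[0,0,0,0,0,0],[0,0,0,0,0,0]]]'; python3 m.py; python3 -m inch '[[[0,0,0.014,0,0,0],[0,0,0.014,0,0,0],[0,0,0.015,0,0,0],[0,0,0.015,0,0,0],[0,0,0.015,0,0,0],[0,0,0.015,0,0,0],[0,0,0,0,0,0],[0,0,0,0,0,0]]]'; python3 m.py; python3 - <<'E'
from h import *
im=manip.capture("scene")[:,:,::-1]
cv2.imwrite("pics/7.png",cv2.resize(im[130:330,240:440],(600,600),interpolation=cv2.INTER_CUBIC))
E
```

```text
t: 8.92
eef_pos: [0.4582, 0.1018, 0.1574]
tool_rot: [0.998, -0.06, -0.001, 0.0]
contact_force: [0.9, -0.9, -0.3]
gripper_width: -0.002
t 8.92 mach [-0.1453  0.1062  0.1574] toolx yaw -0.1205 toolz [-0.001 -0.    -1.   ] Fm [ 1.  -0.8 -0.3] gw -0.0
btn [-0.07188701 -0.29364907  0.06      ]
t: 9.58
eef_pos: [0.4588, 0.1001, 0.0694]
tool_rot: [0.998, -0.062, -0.001, 0.0]
contact_force: [0.4, 0.5, -0.6]
gripper_width: 0.003
t 9.58 mach [-0.1445  0.1045  0.0694] toolx yaw -0.124 toolz [-0.002 -0.    -1.   ] Fm [ 0.3  0.5 -0.6] gw 0.0
btn [-0.07188701 -0.29364907  0.06      ]
```

View pics/7.png

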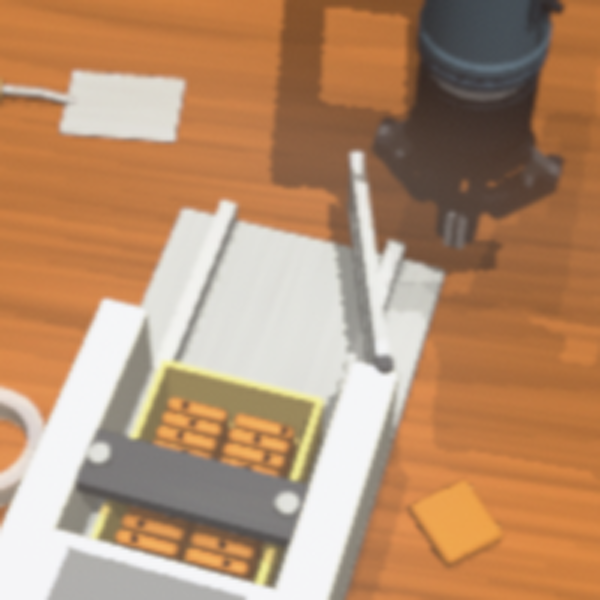

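The fingers are down on the guard's outer side, clear of everything. I'll start swinging the guard.

```bash
python3 -m inch '[[[0.005,0.0105,-0.001,0,0,0],[0.005,0.0105,-0.001,0,0,0],[0.005,0.0105,-0.001,0,0,0],[0.005,0.0105,-0.001,0,0,0],[0.003,0.008,0,0,0,0],[0.004,0.009,0,0,0,0],[0.004,0.009,0,0,0,0],[0.004,0.009,0,0,0,0],[0.006,0.0075,0,0,0,0],[0.006,0.0075,0,0,0,0],[0.006,0.0075,0,0,0,0],[0.006,0.0075,0,0,0,0],[0,0,0,0,0,0]]]'; python3 m.py; python3 - <<'E'
from h import *
im=manip.capture("scene")[:,:,::-1]
cv2.imwrite("pics/8.png",cv2.resize(im[130:330,240:440],(600,600),interpolation=cv2.INTER_CUBIC))
E
```

```text
t: 10.72
eef_pos: [0.5061, -0.0144, 0.0744]
tool_rot: [0.998, -0.062, 0.001, 0.0]
contact_force: [0.5, 0.5, -0.4]
gripper_width: 0.001
t 10.72 mach [-0.0835 -0.0033  0.0744] toolx yaw -0.1239 toolz [ 0.002 -0.001 -1.   ] Fm [ 0.4  0.6 -0.4] gw 0.0
btn [-0.07188701 -0.29364907  0.06      ]
```

View pics/8.png

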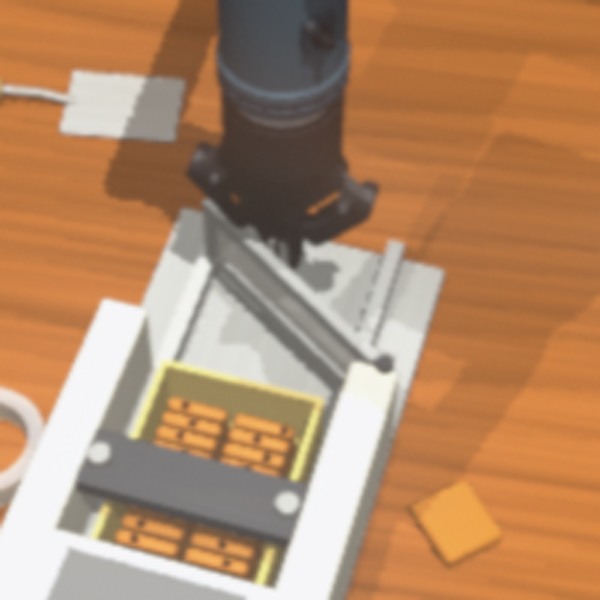

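The guard is half shut and swings easily. Carrying on along the arc.

```bash
python3 -m inch '[[[0.007,0.005,0,0,0,0],[0.007,0.005,0,0,0,0],[0.007,0.005,0,0,0,0],[0.007,0.005,0,0,0,0],[0.006,0.0025,0,0,0,0],[0.006,0.0025,0,0,0,0],[0.005,0.002,0,0,0,0],[0.005,0.001,0,0,0,0],[0.005,0.001,0,0,0,0],[0.004,0.001,0,0,0,0],[0.004,0,0,0,0,0],[0,0,0,0,0,0]]]'; python3 m.py; python3 -m inch '[[[0.002,0,0,0,0,0],[0.002,0,0,0,0,0],[0.001,0,0,0,0,0],[0,0,0,0,0,0]]]'; python3 m.py
```

```text
t: 11.77
eef_pos: [0.5644, -0.0504, 0.0744]
tool_rot: [0.998, -0.061, 0.001, 0.0]
contact_force: [0.8, 0.3, -0.3]
gripper_width: -0.001
t 11.77 mach [-0.0213 -0.0319  0.0744] toolx yaw -0.123 toolz [ 0.001 -0.    -1.   ] Fm [ 0.8  0.3 -0.3] gw -0.0
btn [-0.07188701 -0.29364907  0.06      ]
t: 12.1
eef_pos: [0.5685, -0.0507, 0.0744]
tool_rot: [0.998, -0.061, 0.0, 0.0]
contact_force: [0.8, 0.6, -0.9]
gripper_width: -0.0
t 12.1 mach [-0.0171 -0.0317  0.0744] toolx yaw -0.123 toolz [ 0. -0. -1.] Fm [ 0.7  0.7 -0.9] gw -0.0
btn [-0.07188701 -0.29364907  0.06      ]
```

```bash
python3 -m inch '[[[0.001,0,0,0,0,0],[0.001,0,0,0,0,0],[0.001,0,0,0,0,0],[0,0,0,0,0,0]]]'; python3 m.py; python3 -m inch '[[[0.001,0,0,0,0,0],[0.001,0,0,0,0,0],[0,0,0,0,0,0],[0,0,0,0,0,0]]]'; python3 m.py
```

```text
t: 12.43
eef_pos: [0.5693, -0.0507, 0.0743]
tool_rot: [0.998, -0.061, -0.002, -0.0]
contact_force: [-8.0, -0.4, 5.9]
gripper_width: -0.002
t 12.43 mach [-0.0164 -0.0316  0.0743] toolx yaw -0.1227 toolz [-0.004  0.001 -1.   ] Fm [-7.8 -1.4  5.9] gw -0.0
btn [-0.07188701 -0.29364907  0.06      ]
t: 12.77
eef_pos: [0.5693, -0.0507, 0.0742]
tool_rot: [0.998, -0.061, -0.004, -0.0]
contact_force: [-14.1, -0.3, 9.9]
gripper_width: -0.003
t 12.77 mach [-0.0164 -0.0316  0.0742] toolx yaw -0.1225 toolz [-0.008  0.001 -1.   ] Fm [-13.9  -2.    9.9] gw -0.0
btn [-0.07188701 -0.29364907  0.06      ]
```

It's hard against its stop: x no longer advances while the force rises to 14 N. I'll back off, lift and look.

```bash
python3 -m inch '[[[-0.004,0,0,0,0,0],[-0.012,0,0,0,0,0],[-0.015,0,0,0,0,0],[-0.015,0,0,0,0,0],[-0.012,0,-0.01,0,0,0],[0,0,-0.02,0,0,0],[0,0,-0.02,0,0,0],[0,0,-0.02,0,0,0],[0,0.02,-0.01,0,0,0],[0,0.03,0,0,0,0],[0,0.03,0,0,0,0],[0,0.03,0,0,0,0],[0,0.03,0,0,0,0],[0,0.03,0,0,0,0],[0,0.03,0,0,0,0],[0,0.03,0,0,0,0],[0,0.03,0,0,0,0],[0,0,0,0,0,0]]]'; python3 m.py; python3 - <<'E'
from h import *
ims=[manip.capture(n)[:,:,::-1] for n in("top","scene")]
cv2.imwrite("pics/9.png",np.hstack([cv2.resize(ims[0][80:320,240:400],(400,600)),cv2.resize(ims[1][130:400,160:340],(400,600))]))
E
```

```text
t: 14.27
eef_pos: [0.4837, -0.3081, 0.1546]
tool_rot: [0.998, -0.063, 0.001, 0.002]
contact_force: [1.0, 0.0, -0.3]
gripper_width: -0.001
t 14.27 mach [-0.0697 -0.2975  0.1546] toolx yaw -0.1268 toolz [ 0.002 -0.004 -1.   ] Fm [ 1.   0.1 -0.3] gw -0.0
btn [-0.07188701 -0.29364907  0.06      ]
```

View pics/9.png

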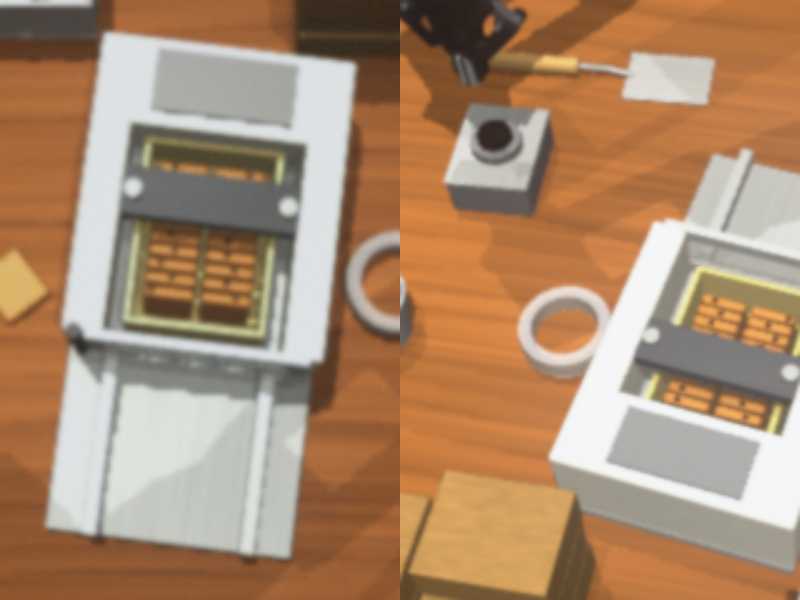

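The guard lies flush across the mouth with the tray home behind it. Now for the button.

```bash
python3 -m inch '[[[-0.002,-0.003,0.012,0,0,0],[0,0,0.012,0,0,0],[0,0,0.012,0,0,0],[0,0,0.012,0,0,0],[0,0,0.012,0,0,0],[0,0,0.01,0,0,0],[0,0,0,0,0,0],[0,0,0,0,0,0]]]'; python3 m.py;  python3 - <<'E'
from h import *
im=manip.capture("scene")[:,:,::-1]
cv2.imwrite("pics/10.png",cv2.resize(im[110:260,130:280],(600,600),interpolation=cv2.INTER_CUBIC))
E
```

```text
t: 15.03
eef_pos: [0.4822, -0.298, 0.084]
tool_rot: [0.998, -0.061, -0.0, -0.0]
contact_force: [0.0, -0.0, -1.2]
gripper_width: 0.003
t 15.03 mach [-0.0725 -0.2877  0.084 ] toolx yaw -0.1221 toolz [-0.001  0.001 -1.   ] Fm [ 0.  -0.  -1.2] gw 0.0
btn [-0.07188701 -0.29364907  0.06      ]
```

View pics/10.png

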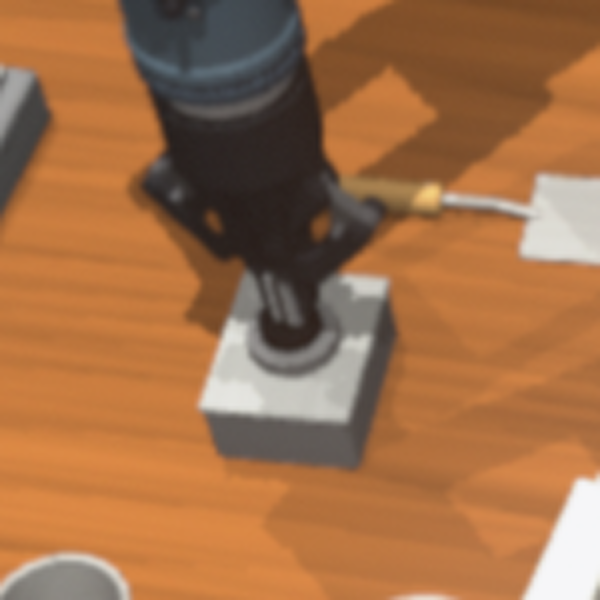

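The fingertips are over the cap, about 6 mm off in y. I'll correct that and press slowly.

```bash
python3 -m inch '[[[0,0.006,0,0,0,0],[0,0,0.004,0,0,0],[0,0,0.003,0,0,0],[0,0,0.002,0,0,0],[0,0,0.002,0,0,0],[0,0,0.001,0,0,0],[0,0,0,0,0,0]]]'; python3 m.py; python3 -m inch '[[[0,0,0.001,0,0,0],[0,0,0.001,0,0,0],[0,0,0.001,0,0,0],[0,0,0,0,0,0]]]'; python3 m.py
```

```text
t: 15.67
eef_pos: [0.4817, -0.3056, 0.0727]
tool_rot: [0.998, -0.062, 0.0, 0.001]
contact_force: [0.3, -3.5, 4.9]
gripper_width: 0.001
t 15.67 mach [-0.0719 -0.2953  0.0727] toolx yaw -0.1231 toolz [ 0.001 -0.001 -1.   ] Fm [ 0.7 -3.4  4.9] gw 0.0
btn [-0.07188701 -0.29364907  0.06      ]
t: 16.0
eef_pos: [0.4818, -0.3057, 0.0718]
tool_rot: [0.998, -0.061, 0.001, 0.001]
contact_force: [-4.3, 0.3, 19.2]
gripper_width: -0.002
t 16.0 mach [-0.0718 -0.2953  0.0718] toolx yaw -0.1227 toolz [ 0.001 -0.002 -1.   ] Fm [-4.3 -0.2 19.2] gw -0.0
btn [-0.07188701 -0.29364907  0.06      ]
```

```bash
python3 -m inch '[[[0,0,0.001,0,0,0],[0,0,0.001,0,0,0],[0,0,0,0,0,0]]]'; python3 m.py; python3 - <<'E'
from h import *
im=manip.capture("scene")[:,:,::-1]
cv2.imwrite("pics/11.png",cv2.resize(im[160:240,165:245],(600,600),interpolation=cv2.INTER_CUBIC))
E
```

```text
t: 16.25
eef_pos: [0.4819, -0.3057, 0.0716]
tool_rot: [0.998, -0.061, 0.001, 0.001]
contact_force: [-8.0, 3.9, 31.8]
gripper_width: 0.002
t 16.25 mach [-0.0718 -0.2954  0.0716] toolx yaw -0.1225 toolz [ 0.002 -0.003 -1.   ] Fm [-8.5  2.9 31.8] gw 0.0
btn [-0.07188701 -0.29364907  0.06      ]
```

View pics/11.png

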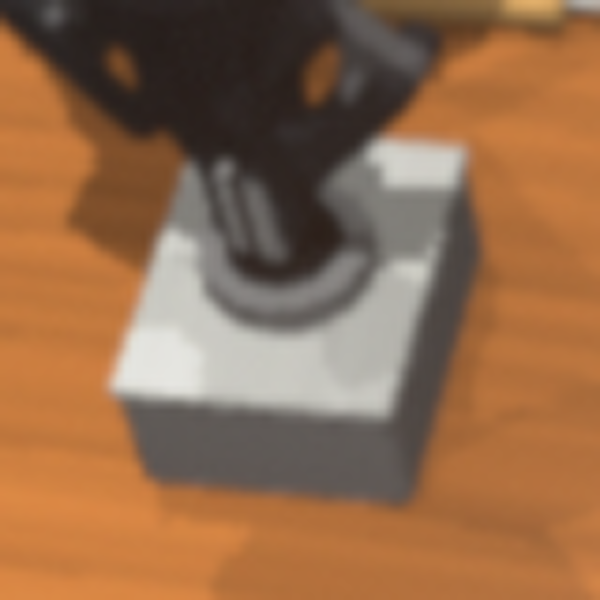

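```bash
python3 -m inch '[[[0,0,-0.002,0,0,0],[0,0,-0.002,0,0,0],[0,0,0,0,0,0]]]'|sed -n 2,4p; python3 -m inch '[[[0,0,-0.0015,0,0,0],[0,0,0,0,0,0]]]'|sed -n 2,4p; python3 -m inch '[[[0,0,-0.0015,0,0,0],[0,0,0,0,0,0]]]'|sed -n 2,4p; python3 -m inch '[[[0,0,-0.002,0,0,0],[0,0,0,0,0,0]]]'|sed -n 2,4p; python3 -m inch '[[[0,0,-0.002,0,0,0],[0,0,0,0,0,0]]]'|sed -n 2,4p;python3 -m inch '[[[0,0,-0.002,0,0,0],[0,0,0,0,0,0]]]'|sed -n 2,4p
```

```text
eef_pos: [0.4817, -0.3056, 0.0725]
tool_rot: [0.998, -0.061, 0.001, 0.001]
contact_force: [-0.6, -2.1, 4.7]
eef_pos: [0.4817, -0.3055, 0.0733]
tool_rot: [0.998, -0.061, 0.0, 0.001]
contact_force: [0.1, -2.7, 3.2]
eef_pos: [0.4816, -0.3051, 0.0744]
tool_rot: [0.998, -0.062, 0.0, 0.0]
contact_force: [0.3, -2.5, 3.4]
eef_pos: [0.4814, -0.3046, 0.0762]
tool_rot: [0.998, -0.061, -0.0, -0.0]
contact_force: [-0.0, -1.8, 2.2]
eef_pos: [0.4811, -0.3042, 0.078]
tool_rot: [0.998, -0.061, -0.001, -0.001]
contact_force: [-0.3, -1.0, 1.9]
eef_pos: [0.481, -0.3043, 0.08]
tool_rot: [0.998, -0.061, -0.001, -0.001]
contact_force: [-0.4, 0.1, -0.7]
```

The release shows a clean spring: 4.7 N falling to 0 over z = 72 to 78 mm. That is the full 6 mm of travel, so the press was complete. I'll lift clear and do final checks.

```bash
python3 -m inch '[[[0,0,-0.01,0,0,0],[0,0,-0.02,0,0,0],[0,0,-0.03,0,0,0],[0,0,-0.03,0,0,0],[-0.02,0.03,-0.02,0,0,0],[-0.02,0.03,0,0,0,0],[-0.02,0.03,0,0,0,0],[-0.02,0.03,0,0,0,0],[-0.02,0.03,0,0,0,0],[0,0,0,0,0,0],[0,0,0,0,0,0]]]'; python3 m.py; python3 - <<'E'
from h import *
ims=[np.ascontiguousarray(manip.capture(n)[:,:,::-1]) for n in("top","scene")]
for n,i in zip(("top","scene"),ims): cv2.imwrite(f"pics/12{n}.png",i)
cv2.imwrite("pics/12z.png",np.hstack([cv2.resize(ims[0][140:300,260:400],(350,400)),cv2.resize(ims[1][150:310,160:370],(420,320))[:,:].repeat(1,0) if 0 else cv2.resize(ims[1][150:310,200:370],(425,400))]))
def diff(n):
    a=cv2.imread(f"pics/{n}0.png");b=cv2.imread(f"pics/12{n}.png");return cv2.absdiff(a,b)
for n,bs in dict(top=dict(tin=(135,255,190,305),carton=(130,320,180,370),tape=(374,170,424,217),cup=(460,160,505,205),jar=(138,145,182,190),biscuit=(228,178,262,212))).items():
    d=diff(n)
    for k,(a,b,c,e) in bs.items(): print(k,d[b:e,a:c].mean().round(2),d[b:e,a:c].max())
E
```

```text
t: 18.3
eef_pos: [0.3623, -0.4428, 0.1906]
tool_rot: [0.998, -0.063, -0.0, -0.0]
contact_force: [-0.0, 0.8, 0.3]
gripper_width: 0.003
t 18.3 mach [-0.1736 -0.4461  0.1906] toolx yaw -0.1268 toolz [-0.  0. -1.] Fm [-0.1  0.8  0.3] gw 0.0
btn [-0.07188701 -0.29364907  0.06      ]
tin 1.02 6
carton 1.18 7
tape 1.17 5
cup 1.22 6
jar 1.06 5
biscuit 1.13 5
```

View pics/12z.png

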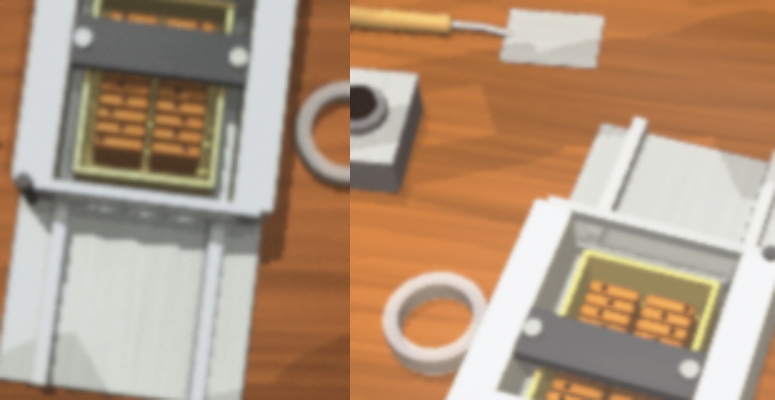

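View pics/12top.png

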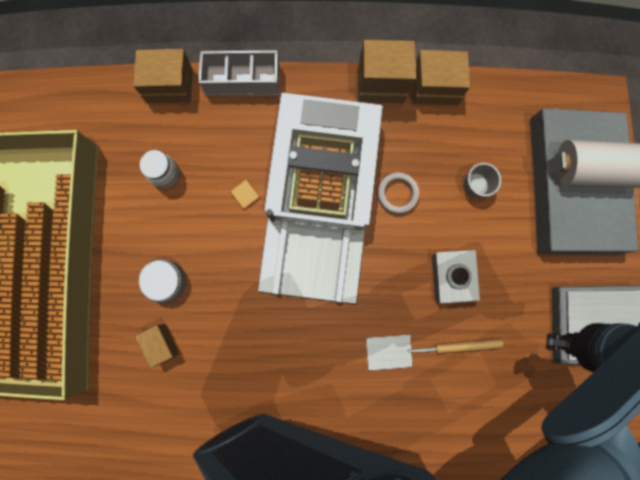

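```bash
python3 - <<'E'
from fit import *
M=[0.5894,-0.0214,-0.1231]
for g in (0,.05,.1): print(g,w2p("top",W(M,[(-.18*np.sin(g),.09-.18*np.cos(g),.095)])),w2p("scene",W(M,[(-.18*np.sin(g),.09-.18*np.cos(g),.095)])))
print(w2p("top",W(M,[(0,.09,.095)])))
im=cv2.imread("pics/12top.png"); cv2.imwrite("pics/13.png",cv2.resize(im[195:240,260:380],None,fx=6,fy=6,interpolation=cv2.INTER_CUBIC))
E
```

```text
0 [[363.66823331 224.25472706]] [[278.96814777 229.91720612]]
0.05 [[362.99065224 228.92387165]] [[280.65145108 226.41123932]]
0.1 [[362.07573707 233.56114074]] [[282.52980053 222.99811336]]
[[269.15398369 212.00153353]]
```

View pics/13.png

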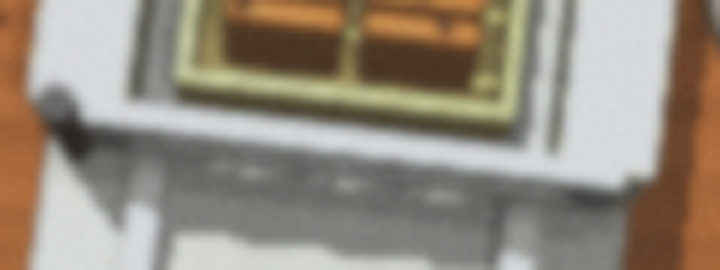

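The guard's free edge is at (364.1, 224.7) and the prediction for fully shut is (363.7, 224.3). Handing in.

```bash
python3 -c "
from workcell import manip
print(manip.job_done())"
```

```text
the job is handed in; nothing more can be done
None
```

I pushed the tray home with closed fingertips, swung the guard shut from its outer side, then pressed the start button and let it up. I handed the job in at about 18 s; no verdict is reported.

**Last checks:**
- **Tray:** it stopped hard against the back stop, with about 17 N on the fingers. Its front edge was within about 1.5 px of the predicted home position.
- **Guard:** it stopped hard at 14 N. Its free edge was within 0.5 px of the fully shut position; 0.05 rad open would show as about 4.7 px.
- **Button:** it was pressed to a hard stop at 32 N. On release the spring force fell to zero over the full 6 mm of travel, so it is back up.
- **Bystanders:** before-and-after pictures show no change beyond noise for the tin, carton, tape, cup, jar and biscuit. The spatula was only checked by eye and looked unmoved.
- **Robot:** it stands clear of everything, with the measured force near zero.

No check failed. The contact positions for the tray and guard were 1.5–2 mm short of my estimate, which fits fingers slightly thicker than I assumed. The button top was about 67 mm high, not the 60 mm the cameras gave.

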